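# Bed a ground roller in the V-block fixture and clamp it

### The arm

A 6-joint arm with a two-finger parallel gripper is mounted at the origin on a cart in front of the work surface, level with it; the furniture and walls round the work are solid. World frame = base frame: x ahead of the robot, y to its left, z up, the work surface at z = 0. Lengths are in m, angles in rad, forces in N, time in s.
With the tool pointing down it reaches from about 0.325 to 0.925 m from the base axis. Payload 3.1 kg.
Tool frame: the origin (TCP) lies between the finger pads; the fingertips stand 25 mm ahead of it and the grasp point (between the pads) lies 6 mm ahead of it (r.tip_reach is the distance from the TCP to the fingertips, in m); z points along the fingers, x is the direction in which the jaws open and shut, and the axes are right-handed (so a half turn about z gives the same grasp; the last joint's range is limited). The gripper opens to 85 mm and grips with 20 to 120 N. Pads are 22 mm wide; open, the fingers measure 114 mm over their backs; the gripper's body (76 mm by 85 mm) begins 54 mm behind the grasp point. The pads swing forward as they close: fully open they stand 13 mm farther back than shut.
Start: joints at [-1.327, 0.217, 1.613, -0, 1.311, -0.112], TCP at [0.218, -0.586, 0.256] pointing down, gripper open.
Joint ranges: [-2.75, 2.75], [-0.78, 2.1], [0.31, 2.55], [-1.13, 4.27], [0.13, 2.63], [-2.58, 2.58]. Speed limits (rad/s): [2.79, 2.79, 3.14, 3.14, 3.14, 3.14].

### API

Orientations are given as a unit quaternion [w, x, y, z].
In Python, from plant import r, cams, workorder gives the robot as it stands.
- The arm moves only by the tool apply_moves, never from a script. Its argument "series" is a list of rows, each an object with "travel": the shift along the tool's x, y, z in cm, a list of three; "twist": the turn about the tool's z in rad. In form: [{"travel": [dx, dy, dz], "twist": twist}, ...]. A call has 1 to 5 rows; each row is the pose to reach, as a shift and turn from the pose commanded when the call began, along the tool's axes at that moment; what a row does not reach only later rows make up. A row lasts 1/10 s, in which the tool goes at most 50 mm and 8.59 degrees, less where a joint would pass 70% of its speed; a pose out of reach is approached as far as the arm can. A call with a gripper value outside its range is refused whole. "claw" is the finger opening in cm, from 0 to 8.54, set as the call begins (left out, the last holds). The fingers move at their own pace and stop on an object; "squeeze" is the grip in N (left out, the last holds). Time passes only in rows, so rows that repeat a pose let the fingers close. It gives the time, the measured TCP pose, the force and the opening at its end, in the units of the state.
- r.get_state(): the state, without advancing time (a new reading comes with each control period).
- cams.snapshot(name): name is "scene" or "side" or "wrist"; returns the picture (400x640x3 uint8, blue, green, red); there is no depth.
- cams.camera_info(name): a dict with "K" (3x3 intrinsics, pixels), "eye" and "rotation" of the camera in the world. Camera axes: x right, y up, looking along -z (the intrinsics and any distortion apply to the point x, -y, -z); pixel columns grow to the right and rows downward; lengths in m; the calibration is good to about 2 mm. The wrist camera is an equidistant fisheye: a pixel r from the principal point sees the ray r / f radians off the axis. A picture is of the moment at which its call begins: read the wrist's pose just before it. camera_info takes no time and is no camera call; for the wrist camera it gives the pose at the moment of the call.
- workorder.sign_off(): hands the job in, once; it reports no verdict.
Trained networks look in the newest picture that a camera, given by its name, has taken for a name from the list of things; names that differ only in an ending like _2 or _b are one class to them, and where a whole thing is asked for, a point or a joint stands for the part that bears it (a point fixed in the world has none). Each returns a list of dicts, best first, with "confidence" (0 to 1); they miss things now and then, are a little off and sometimes report something else, mostly with a low value. They report only what shows in the picture. A call takes as long as a camera call.
- cams.spot_in(label, camera): "rect" ([left, top, right, bottom] in pixels, round what is visible of it).
- cams.outline_of(label, camera): "mask" (400x640 bool, what is visible of it) and "rect" ([left, top, right, bottom] in pixels, round what is visible of it).
The state is a dict: "clock": time; "qpos": joint angles; "dq": joint speeds; "tau": joint torques, N m; "position": TCP position; "ee_rot": TCP orientation; "force": force on the tool from outside, world axes, zero at the start; "torque": the same for the moment, N m; "width": finger opening in m.
Only numpy, scipy, OpenCV 4.12 (cv2) and the standard library are available. Lean on these libraries where they do the work, as an engineer would, in place of code of your own. Each camera call takes 0.05 s, during which the arm holds its last target. There are 200 camera calls.

### The job

Set the ground steel roller up for inspection: take it from the white cradle, lower it gently into the two V-blocks of the fixture with about 10 mm of clearance to the end stop, and let it bed down so that it lies on both V's. Then slide it along the V's until its end face bears on the stop, hold it there for a moment with the light push of a micrometer ratchet (about 7 N, never more than 12 N), let go without pulling it back off the stop, and swing the orange clamp handle down past dead centre until it locks, with the rubber tip holding the roller. The roller and stop are precision ground: never drop it or press it hard into the V-blocks (25 N is too much), and leave everything else on the bench alone.

Things in the scene. Friction and masses are not known exactly. Their poses are not given: they have to be found in the camera images.
- roller: Ground steel roller, bright cylinder 28 mm in diameter, 140 mm long, 0.3 to 0.55 kg, with two thin dark grooves 22 mm either side of its middle and a dark centre hole in each end; both ends alike. Starts lying in the cradle. Origin at its middle, on its axis; its y axis runs along the cylinder (it may have rolled about y).
- cradle: White plastic cradle fixed to the bench, base 70 x 150 x 8 mm, with two saddles 14 mm long at y = +52 and -52 mm that carry the roller along the cradle's y, its axis 42 mm above the bench and its middle up to 7 mm off the cradle's; 90 mm between the saddles are free for fingers. Origin under the middle of its base, z up.
- fixture: V-block fixture, fixed to the bench. Base plate 84 mm (x) by 276 mm (y from +114 to -162), 12 mm thick; two steel V-blocks at y = +47 and -47 (72 mm free between them); end stop at the +y end; toggle clamp at the -y end, its bracket from y = -86 to -157 and 76 mm high, its opened arm up to 135 mm high. Origin on the bench under the middle between the V-blocks, z up.
- vee_line (a point): Middle of the line where the axis of the roller lies when it is bedded in both V's: 55 mm straight above the fixture's origin. Axes as the fixture's; the line runs along y.
- end_stop: Adjustable end stop, a dark steel post 60 mm high with a bright stop screw of 16 mm diameter pointing to the V-blocks (to the fixture's -y) at the height of the bedded roller's axis. It is fixed rigidly, but set 4 mm nearer or farther along the fixture from one day to the next.
- stop_face (a point): Middle of the flat end of the stop screw, which the roller's end face must touch; axes as the fixture's (y points away from the V-blocks). When the roller bears on it, the roller's middle lies 70 mm to the -y side of this point.
- vee_stop: The V-block next to the end stop: part of the fixture, rigid steel, 90 degree V open to the top, 50 mm wide (x), 22 mm long (y), its top 53 mm above the bench. Sliding the bedded roller along the V's takes 2 to 6 N against friction. Origin on the bench under its middle.
- vee_clamp: The V-block under the clamp's rubber tip, the same as vee_stop. Origin on the bench under its middle.
- clamp_handle (a joint): Orange handle of the toggle clamp, rad: 0 open as found (it points up and outward, 74 degrees above the horizontal), grows as it is swung out and down in the fixture's y-z plane; dead centre 1.10, locked against its stop at 1.16 (pointing to the fixture's -y, 8 degrees above the horizontal). Light at first (1 to 2 N at the grip), up to 7 N just before dead centre, then snaps over and stays.
- handle_grip (a point): Middle of the orange grip of the clamp handle, on its axis: a round bar 17 mm in diameter; the grip reaches from 26 mm inside this point to 28 mm beyond it. 78 mm from handle_pivot.
- clamp_pad: Black rubber tip of the clamp arm, 16 mm across, spring-backed; when the clamp is locked it presses on top of the roller over vee_clamp. With the clamp open it stands up to 135 mm high and no nearer to the V-blocks than y = -90 mm of the fixture, so a roller loaded up to 15 mm short of the stop passes it. Origin on the pivot of the clamp arm (not at the tip).
- handle_pivot (a point): Axis of the clamp handle's hinge, on the fixture: at y = -142 mm, 62 mm above the bench, running along the fixture's x. The handle drives the clamp arm, whose spring-backed rubber tip presses the roller down over vee_clamp with about 15 N when locked.
- steel_weight: Bright calibration weight with a knob, 30 mm across, 45 mm high, standing; bystander. Origin under its middle.
- red_vial: Small white vial with a red cap, 22 mm across, 46 mm high, standing; bystander. Origin under its middle.
- micrometer_head: Spare micrometer head lying down, 19 x 100 x 19 mm; bystander. Origin under its middle.
- alu_block: Aluminium die block, 45 x 60 x 34 mm; bystander. Origin under its middle.
- blue_cutter: Blue-handled side cutter lying flat, 43 x 120 x 13 mm; bystander. Origin under its middle.

How it is judged:
By the outcome, as a careful person would: the job done as asked, in the order asked, and still so for the second after the job is handed in, with the robot touching nothing.
It also fails if it takes over 67 s, if anything falls off the work surface, if the arm or the gripper's body presses on something with over 40 N, if the wrist force passes 120 N, or if a joint passes its speed limit or range.

## Working session

There is one attempt and no reset: what is moved stays moved. The work goes in short steps, Python scripts to look and compute and a tool call to move; the robot and the scene stay as the last step left them, time stands still between calls to the robot, and variables do not carry over. Pictures are saved under pics/ and viewed, on a budget of 10 in all, crops included, one or two more only if the job needs it, and the job is handed in when it is done.

Besides the shell and the picture viewer there is one more tool, called after "Call:" as name(argument=value, ...) on one line, values as JSON. apply_moves: Moves the arm, as the interface text tells. Its arguments: {"type":"object","properties":{"series":{"type":"array","items":{"type":"object","properties":{"travel":{"type":"array","items":{"type":"number"}},"twist":{"type":"number"}}}},"claw":{"type":"number"},"squeeze":{"type":"number"}},"required":["series"]}

```bash
ls; mkdir -p pics
python3 - <<'E'
from plant import r,cams
import cv2,numpy as np
s=r.get_state();print({k:np.round(v,3).tolist() for k,v in s.items()})
a=cams.snapshot("scene");b=cams.snapshot("side")
cv2.imwrite("pics/a.png",a);cv2.imwrite("pics/b.png",b)
for c in("scene","side"):
  i=cams.camera_info(c);print(c,{k:np.round(v,4).tolist() if not isinstance(v,str) else v for k,v in i.items()})
  for n in("roller","cradle","fixture","end_stop","vee_stop","vee_clamp","clamp_handle","clamp_pad"):
    print(n,[(np.round(d["rect"]).tolist(),round(d["confidence"],2)) for d in cams.spot_in(n,c)[:2]])
E
```

```text
pics
{'clock': 0.0, 'qpos': [-1.327, 0.218, 1.615, 0.0, 1.311, -0.112], 'dq': [0.0, 0.002, -0.001, -0.0, -0.001, 0.001], 'tau': [0.001, -39.685, -30.385, -0.0, 0.01, 0.0], 'position': [0.218, -0.585, 0.255], 'ee_rot': [-0.001, 0.821, -0.571, -0.001], 'force': [-0.131, 0.834, 0.569], 'torque': [-0.034, -0.016, 0.047], 'width': 0.085}
scene {'K': [[517.1985, 0.0, 321.7921], [0.0, 517.1985, 208.793], [0.0, 0.0, 1.0]], 'eye': [0.6692, -1.0368, 1.4339], 'rotation': [0.9498, 0.3037, 0.0182, 0.0727]}
roller [([359.0, 179.0, 375.0, 213.0], 0.62)]
cradle [([350.0, 181.0, 383.0, 220.0], 0.87)]
fixture [([293.0, 210.0, 323.0, 286.0], 0.86), ([298.0, 219.0, 316.0, 231.0], 0.7)]
end_stop [([297.0, 220.0, 314.0, 232.0], 0.66), ([306.0, 259.0, 319.0, 273.0], 0.33)]
vee_stop [([300.0, 221.0, 315.0, 233.0], 0.49), ([378.0, 266.0, 384.0, 276.0], 0.2)]
vee_clamp [([302.0, 246.0, 316.0, 258.0], 0.56)]
clamp_handle []
clamp_pad [([380.0, 264.0, 386.0, 276.0], 0.73)]
side {'K': [[426.6651, 0.0, 311.0694], [0.0, 426.6651, 197.2747], [0.0, 0.0, 1.0]], 'eye': [-0.1983, 0.035, 1.5415], 'rotation': [-0.6271, -0.1491, 0.181, 0.7428]}
roller [([260.0, 174.0, 294.0, 181.0], 0.65)]
cradle [([262.0, 180.0, 295.0, 191.0], 0.54)]
fixture [([261.0, 175.0, 288.0, 189.0], 0.68), ([342.0, 174.0, 349.0, 183.0], 0.64)]
end_stop []
vee_stop []
vee_clamp []
clamp_handle [([358.0, 178.0, 373.0, 196.0], 0.63)]
clamp_pad []
```

Run:
```python
import cv2,numpy as np
a=cv2.imread("pics/a.png");b=cv2.imread("pics/b.png")
u=cv2.resize(a[160:310,250:450],(800,600),interpolation=cv2.INTER_CUBIC)
cv2.imwrite("pics/a2.png",u)
cv2.imwrite("pics/b2.png",cv2.resize(b[130:255,220:420],(800,500),interpolation=cv2.INTER_CUBIC))
```

```text
(no output)
```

View pics/a2.png

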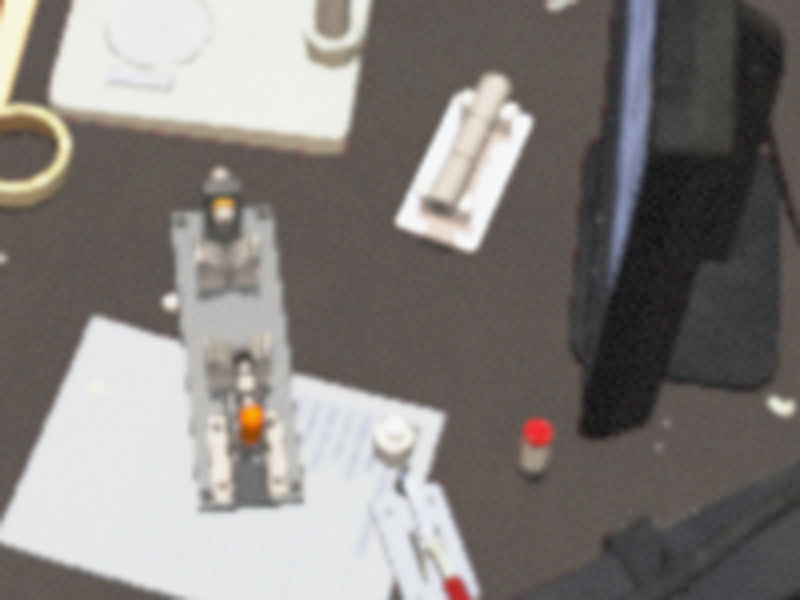

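View pics/b2.png

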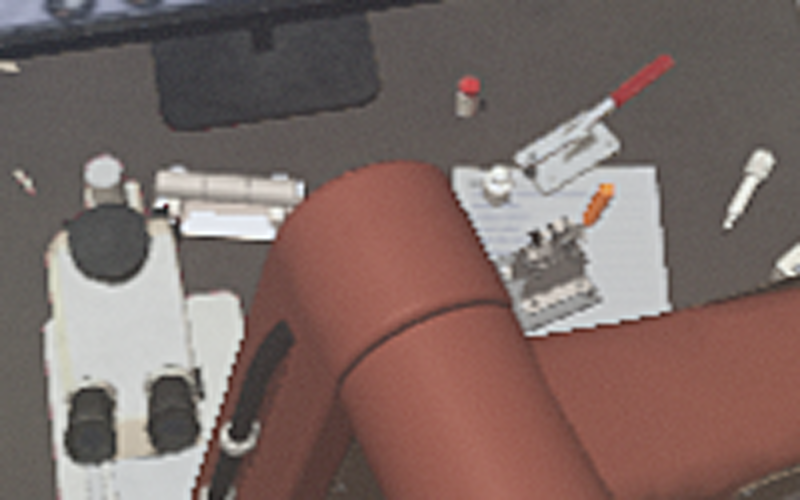

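The scene view shows the fixture (base corners at crop 172,212 / 272,208 / 302,500 / 200,508; stop at the top, orange handle at 250,420). The roller lies in the cradle with its ends near 490,82 and 440,205. The side view agrees: the roller is on the left, and the handle is at 600,205.

```bash
cat > h.py <<'E'
import numpy as np,cv2
from scipy.spatial.transform import Rotation as R
from plant import r,cams
def rot(q): return R.from_quat([q[1],q[2],q[3],q[0]]).as_matrix()
def ray(c,uv,info=None):
    i=info or cams.camera_info(c);K=np.array(i["K"]);x=(uv[0]-K[0,2])/K[0,0];y=(uv[1]-K[1,2])/K[1,1]
    if c=="wrist":
        t=np.hypot(x,y);k=np.sin(t)/t if t>1e-9 else 1;d=np.array([x*k,-y*k,-np.cos(t)])
    else: d=np.array([x,-y,-1.])
    return np.array(i["eye"]),rot(i["rotation"])@d
def onz(c,uv,z,info=None):
    e,d=ray(c,uv,info);return e+d*(z-e[2])/d[2]
def proj(c,p,info=None):
    i=info or cams.camera_info(c);K=np.array(i["K"]);d=rot(i["rotation"]).T@(np.array(p)-i["eye"]);v=np.array([d[0],-d[1],-d[2]])
    if c=="wrist":
        n=np.hypot(v[0],v[1]);t=np.arctan2(n,v[2]);v=np.array([v[0]/n*t,v[1]/n*t,1])
    return K[0,0]*v[0]/v[2]+K[0,2],K[1,1]*v[1]/v[2]+K[1,2]
def tool():
    s=r.get_state();return np.array(s["position"]),rot(s["ee_rot"]),s
def to(p,yaw_dir=None):
    "shift in cm along tool axes to TCP world p; twist so that tool x lies along +-yaw_dir"
    x,M,s=tool();t=None
    if yaw_dir is not None:
        d=M.T@np.append(yaw_dir,0);t=np.arctan2(d[1],d[0]);t=(t+np.pi/2)%np.pi-np.pi/2
    return np.round(M.T@(np.array(p)-x)*100,2),t
E
python3 - <<'E'
from h import *
f=lambda u,v:(250+(u-1.5)/4,160+(v-1.5)/4)
i=cams.camera_info("scene")
P=[onz("scene",f(*c),.012,i)[:2] for c in((172,210),(272,208),(302,500),(200,508))]
print(np.round(P,4))
P=np.array(P);print("w",np.linalg.norm(P[0]-P[1]),np.linalg.norm(P[3]-P[2]),"l",np.linalg.norm(P[0]-P[3]),np.linalg.norm(P[1]-P[2]))
st,cl=(P[0]+P[1])/2,(P[2]+P[3])/2;y=(st-cl)/np.linalg.norm(st-cl)
o=(st+cl)/2+y*.024;print("fix",o,y,np.degrees(np.arctan2(y[1],y[0])))
e=[onz("scene",f(*c),.050,i) for c in((490,82),(440,203))]
e=np.array(e);print("roller",e,e.mean(0),np.linalg.norm(e[0]-e[1]))
q=[onz("scene",f(*c),.008,i)[:2] for c in((397,222),(474,250),(532,118),(462,85))]
q=np.array(q);print("cradle",q.mean(0),np.linalg.norm(q[0]-q[1]),np.linalg.norm(q[1]-q[2]))
d=e[0]-e[1];print(np.degrees(np.arctan2(d[1],d[0])))
print(tool()[1].round(3)); print(cams.camera_info("wrist"))
for n,u in(("vial",(538,430)),("weight",(394,435))): print(n,onz("scene",f(*u),.045,i))
E
```

```text
[[ 0.4371 -0.0636]
 [ 0.5197 -0.0485]
 [ 0.5843 -0.3143]
 [ 0.5085 -0.333 ]]
w 0.08393222180639721 0.07804133454160664 l 0.2786753103382493 0.27355294558166277
fix [ 0.5064711 -0.1665881] [-0.24618751  0.96922222] 104.25202291020172
roller [[ 0.68763714  0.08437965  0.05      ]
 [ 0.65894409 -0.04848633  0.05      ]] [0.67329062 0.01794666 0.05      ] 0.13592888251187482
cradle [0.67725065 0.02252766] 0.0690890163005407 0.1503804532712855
77.81383830883681
[[ 0.348 -0.937 -0.   ]
 [-0.937 -0.348 -0.   ]
 [-0.     0.    -1.   ]]
{'K': array([[309.70691629,   0.        , 314.61212462],
       [  0.        , 309.70691629, 196.58834465],
       [  0.        ,   0.        ,   1.        ]]), 'eye': array([ 0.28540272, -0.56016391,  0.37464321]), 'rotation': array([ 0.81255373, -0.11874305,  0.08243069, -0.56467841])}
vial [ 0.75568244 -0.24453591  0.045     ]
weight [ 0.64748269 -0.26583404  0.045     ]
```

Run:
```python
from h import *
f=lambda u,v:(250+(u-1.5)/4,160+(v-1.5)/4);g=lambda u,v:(220+(u-1.5)/4,130+(v-1.5)/4)
e1,d1=ray("scene",f(587,435));e2,d2=ray("side",g(440,3))
A=np.c_[d1,-d2];t=np.linalg.lstsq(A,e2-e1,rcond=None)[0];print("screen corner",e1+d1*t[0],e2+d2*t[1])
print("stand",[onz("side",g(*c),.01).round(3) for c in((170,130),(375,100),(270,125))], onz("scene",f(575,330),.01))
p=np.array([.675,.02,.22]);a=np.radians(-12.2);print(to(p,[np.cos(a),np.sin(a)]))
```

```text
screen corner [ 0.79074893 -0.25753719  0.07028843] [ 0.82767474 -0.22719419  0.0909205 ]
stand [array([0.772, 0.069, 0.01 ]), array([ 0.773, -0.15 ,  0.01 ]), array([ 0.76 , -0.035,  0.01 ])] [ 0.78010934 -0.12808736  0.01      ]
(array([-40.86, -63.97,   3.63]), np.float64(-1.002071013512218))
```

Call:
apply_moves(series=[{"travel": [-2.7, -4.2, 0.3], "twist": 0}, {"travel": [-5.4, -8.4, 0.6], "twist": 0}, {"travel": [-8.1, -12.6, 0.9], "twist": 0}, {"travel": [-10.8, -16.8, 1.2], "twist": 0}, {"travel": [-13.5, -21, 1.2], "twist": 0}])

```text
clock: 1.4
position: [0.3682, -0.3843, 0.244]
ee_rot: [-0.0, 0.821, -0.571, -0.0]
force: [0.9, -0.3, 0.1]
width: 0.085
```

Call:
apply_moves(series=[{"travel": [-2.7, -4.2, 0.3], "twist": 0}, {"travel": [-5.4, -8.4, 0.6], "twist": 0}, {"travel": [-8.1, -12.6, 0.9], "twist": 0}, {"travel": [-10.8, -16.8, 1.2], "twist": 0}, {"travel": [-13.5, -21, 1.2], "twist": 0}])

```text
clock: 1.9
position: [0.5181, -0.1846, 0.2322]
ee_rot: [0.0, 0.821, -0.571, 0.0]
force: [0.5, -0.8, 0.4]
width: 0.0853
```

Call:
apply_moves(series=[{"travel": [-2.7, -4.2, 0.3], "twist": -0.14}, {"travel": [-5.4, -8.4, 0.6], "twist": -0.28}, {"travel": [-8.1, -12.6, 0.9], "twist": -0.42}, {"travel": [-10.8, -16.8, 1.2], "twist": -0.56}, {"travel": [-13.5, -21, 1.2], "twist": -0.7}])

```text
clock: 2.4
position: [0.6679, 0.0151, 0.2197]
ee_rot: [0.0, 0.968, -0.252, -0.0]
force: [1.0, -0.7, -0.0]
width: 0.0852
```

Run:
```python
from h import *
p=np.array([.674,.018,.22]);a=np.radians(-12.2);print(to(p,[np.cos(a),np.sin(a)]),tool()[2])
```

```text
(array([ 0.39, -0.55, -0.03]), np.float64(-0.29608916234849336)) {'clock': 2.4, 'qpos': array([-8.22736398e-02,  3.36841837e-01,  1.53521681e+00, -2.18765401e-04,
        1.27024030e+00,  4.26810632e-01]), 'dq': array([ 0.65687308,  0.60515103, -0.78455686, -0.00526108,  0.15769173,
       -0.72758059]), 'tau': array([-5.48158474e-01, -4.66507709e+01, -2.73258430e+01,  1.70435412e-01,
        2.16862344e-02,  4.99928836e-01]), 'position': array([0.66788277, 0.01510552, 0.21973987]), 'ee_rot': array([ 1.63457263e-04,  9.67786786e-01, -2.51770931e-01, -3.30012510e-04]), 'force': array([ 1.0471209 , -0.66883147, -0.04150573]), 'torque': array([ 0.01044153, -0.02239986, -0.01830759]), 'width': 0.08523789356637922}
```

Batched calls run in order. Next I'll square up, settle and look with the wrist camera.

Call:
apply_moves(series=[{"travel": [0.4, -0.5, 0], "twist": -0.15}, {"travel": [0.4, -0.5, 0], "twist": -0.296}, {"travel": [0.4, -0.5, 0], "twist": -0.296}, {"travel": [0.4, -0.5, 0], "twist": -0.296}])

```text
clock: 2.8
position: [0.673, 0.0155, 0.2201]
ee_rot: [0.0, 0.994, -0.111, -0.0]
force: [0.2, 0.8, 0.4]
width: 0.0853
```

Run:
```python
from h import *
i=cams.camera_info("wrist");im=cams.snapshot("wrist");cv2.imwrite("pics/w1.png",im)
x,M,s=tool();print(s["position"],M[:,0])
for n in("roller","cradle"):
  for d in cams.outline_of(n,"wrist")[:2]:
    m=d["mask"];print(n,d["confidence"],d["rect"])
    if n=="roller":
      v,u=np.nonzero(m);P=np.array([onz("wrist",q,.046,i)[:2] for q in zip(u,v)])
      rc=cv2.minAreaRect((P*1000).astype(np.float32));print(rc)
```

```text
[0.67294834 0.0152901  0.22025522] [ 9.75452755e-01 -2.20208752e-01 -1.68872110e-04]
roller 0.71 [299.0, 106.8, 333.5, 246.4]
((674.08544921875, 16.925094604492188), (144.30349731445312, 27.51365089416504), 76.20896911621094)
cradle 0.77 [283.5, 99.0, 352.1, 232.2]
```

View pics/w1.png

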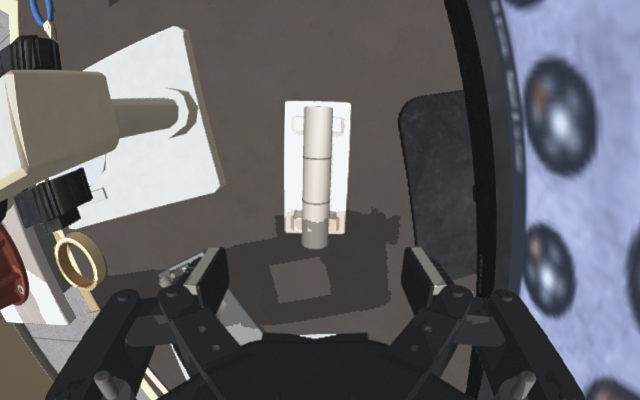

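The wrist view shows the roller from (318,107) to (315,247), with grooves at rows 158 and 204. The path down is free. The monitor stands well to the right and the microscope to the left.

Run:
```python
from h import *
im=cv2.imread("pics/w1.png");i=cams.camera_info("wrist")
g=cv2.cvtColor(im,6).astype(float)
print(g[150:212,312:322].mean(1).round(0).tolist())
a,b=[onz("wrist",c,.056,i) for c in((317.3,158),(316.3,204))]
d=a-b;print((a+b)/2,np.linalg.norm(d),np.degrees(np.arctan2(d[1],d[0])))
for row in (130,180,225):
  print(row,g[row,295:340].astype(int).tolist())
y=np.radians(77);print(to([.674,.017,.048],[np.sin(y),-np.cos(y)]))
```

```text
[229.0, 229.0, 229.0, 229.0, 229.0, 229.0, 229.0, 220.0, 169.0, 157.0, 217.0, 229.0, 228.0, 227.0, 228.0, 227.0, 227.0, 227.0, 227.0, 227.0, 227.0, 226.0, 226.0, 226.0, 226.0, 226.0, 226.0, 226.0, 226.0, 225.0, 225.0, 225.0, 225.0, 225.0, 225.0, 224.0, 224.0, 224.0, 224.0, 224.0, 223.0, 223.0, 223.0, 223.0, 223.0, 223.0, 222.0, 222.0, 222.0, 222.0, 222.0, 223.0, 218.0, 163.0, 155.0, 198.0, 221.0, 221.0, 220.0, 220.0, 220.0, 220.0]
[0.67510287 0.01816746 0.056     ] 0.04460641831151331 76.23231145993803
130 [237, 236, 236, 236, 235, 234, 234, 229, 165, 148, 165, 180, 189, 197, 204, 212, 216, 220, 224, 226, 229, 232, 235, 236, 236, 234, 231, 228, 224, 219, 212, 207, 195, 182, 169, 152, 135, 197, 242, 246, 245, 245, 245, 245, 245]
180 [245, 245, 245, 245, 245, 245, 243, 224, 154, 167, 183, 191, 198, 206, 211, 216, 220, 224, 227, 229, 230, 229, 228, 226, 222, 220, 215, 211, 205, 197, 185, 176, 162, 148, 133, 144, 243, 247, 245, 245, 245, 245, 245, 245, 245]
225 [216, 211, 208, 209, 209, 209, 182, 128, 117, 125, 132, 134, 137, 140, 143, 147, 151, 152, 152, 151, 152, 151, 148, 146, 144, 143, 138, 134, 129, 123, 118, 109, 101, 137, 187, 212, 213, 213, 213, 216, 217, 172, 162, 164, 191]
(array([ 0.06, -0.21, 17.24]), np.float64(0.005544744766651899))
```

Call:
apply_moves(series=[{"travel": [0.15, -0.3, 3.5], "twist": 0.017}, {"travel": [0.15, -0.3, 7], "twist": 0.017}, {"travel": [0.15, -0.3, 10.5], "twist": 0.017}, {"travel": [0.15, -0.3, 13], "twist": 0.017}, {"travel": [0.15, -0.3, 14], "twist": 0.017}])

```text
clock: 3.45
position: [0.6725, 0.0179, 0.0766]
ee_rot: [0.0, 0.993, -0.119, -0.003]
force: [-0.1, 0.4, 0.2]
width: 0.0855
```

Call:
apply_moves(series=[{"travel": [0, 0, 1], "twist": 0}, {"travel": [0, 0, 2], "twist": 0}, {"travel": [0, 0, 2.7], "twist": 0}, {"travel": [0, 0, 3.2], "twist": 0}, {"travel": [0, 0, 3.2], "twist": 0}])

```text
clock: 3.95
position: [0.6751, 0.0182, 0.048]
ee_rot: [0.0, 0.993, -0.118, -0.0]
force: [-0.1, -0.7, 0.1]
width: 0.0853
```

Call:
apply_moves(series=[{"travel": [0, 0, 0], "twist": 0}, {"travel": [0, 0, 0], "twist": 0}, {"travel": [0, 0, 0], "twist": 0}, {"travel": [0, 0, 0], "twist": 0}, {"travel": [0, 0, 0], "twist": 0}], claw=2.2, squeeze=40)

```text
clock: 4.45
position: [0.675, 0.0183, 0.0489]
ee_rot: [-0.0, 0.993, -0.118, -0.0]
force: [-1.9, 0.7, 4.5]
width: 0.0267
```

Call:
apply_moves(series=[{"travel": [0, 0, 0], "twist": 0}, {"travel": [0, 0, -0.5], "twist": 0}, {"travel": [0, 0, -1], "twist": 0}, {"travel": [0, 0, -1], "twist": 0}, {"travel": [0, 0, -1], "twist": 0}])

```text
clock: 4.95
position: [0.6751, 0.0181, 0.058]
ee_rot: [0.0, 0.993, -0.118, -0.0]
force: [-0.6, 0.1, -3.2]
width: 0.0268
```

Call:
apply_moves(series=[{"travel": [0, 0, -2], "twist": 0}, {"travel": [0, 0, -5], "twist": 0}, {"travel": [0, 0, -9], "twist": 0}, {"travel": [0, 0, -13], "twist": 0}, {"travel": [0, 0, -15], "twist": 0}])

```text
clock: 5.45
position: [0.6773, 0.018, 0.213]
ee_rot: [-0.0, 0.993, -0.118, 0.003]
force: [0.2, -0.2, -3.7]
width: 0.027
```

Run:
```python
from h import *
y=np.array([-.2462,.9692]);o=np.array([.5065,-.1666])
x,M,s=tool();print(s["force"],s["torque"],s["width"],x,M[:,0])
print(to([*(o-y*.012),.20],[y[1],-y[0]]))
print(cams.camera_info("wrist")["eye"])
```

```text
[ 0.22609497 -0.20939472 -3.68562914] [ 0.01862925 -0.00615817 -0.03088926] 0.026959012765823607 [0.677302   0.018049   0.21295156] [ 0.97226992 -0.23376537  0.00670563]
(array([-11.74,  23.01,   1.19]), np.float64(-0.48471955014829504))
[0.69298935 0.08919039 0.3313239 ]
```

Call:
apply_moves(series=[{"travel": [-1.8, 3.5, 0.2], "twist": -0.08}, {"travel": [-3.6, 7, 0.4], "twist": -0.16}, {"travel": [-5.4, 10.5, 0.6], "twist": -0.24}, {"travel": [-7.2, 14, 0.8], "twist": -0.32}, {"travel": [-9, 17.5, 1], "twist": -0.4}])

```text
clock: 5.95
position: [0.5454, -0.1318, 0.1978]
ee_rot: [0.0, 0.996, 0.084, -0.0]
force: [0.1, -0.7, -3.7]
width: 0.0264
```

Run:
```python
from h import *
y=np.array([-.2462,.9692]);o=np.array([.5065,-.1666])
print(to([*(o-y*.012),.20],[y[1],-y[0]]))
```

```text
(array([-4.32,  3.98, -0.22]), np.float64(-0.08103428694937032))
```

Call:
apply_moves(series=[{"travel": [-2, 2, -0.2], "twist": -0.04}, {"travel": [-4.2, 3.8, -0.2], "twist": -0.08}, {"travel": [-4.2, 3.8, -0.2], "twist": -0.08}, {"travel": [-4.2, 3.8, -0.2], "twist": -0.08}])

```text
clock: 6.35
position: [0.5112, -0.1755, 0.2001]
ee_rot: [-0.0, 0.993, 0.121, 0.0]
force: [-0.3, 0.1, -3.8]
width: 0.0268
```

Run:
```python
from h import *
i=cams.camera_info("wrist");im=cams.snapshot("wrist");cv2.imwrite("pics/w2.png",im)
a=cams.snapshot("scene");cv2.imwrite("pics/a3.png",a)
x,M,s=tool();print(x,M[:,0],s["force"])
np.savez("w2",eye=i["eye"],rotation=i["rotation"],K=i["K"])
for n in("roller","fixture","end_stop","vee_stop","vee_clamp","clamp_handle"):
  print(n,[(d["rect"],d["confidence"]) for d in cams.spot_in(n,"wrist")[:2]])
cv2.imwrite("pics/w2c.png",cv2.resize(im[0:300,120:520],(800,600),interpolation=cv2.INTER_CUBIC))
```

```text
[ 0.51189549 -0.1747976   0.20018813] [9.70357053e-01 2.41675515e-01 3.66813924e-04] [ 0.69746299  0.26302411 -3.18867223]
roller [([278.4, 112.0, 351.8, 337.6], 0.57)]
fixture [([263.7, 57.6, 351.3, 236.6], 0.59)]
end_stop [([287.8, 42.1, 327.2, 98.2], 0.92)]
vee_stop [([277.2, 114.5, 351.8, 337.8], 0.43)]
vee_clamp []
clamp_handle []
```

View pics/w2c.png

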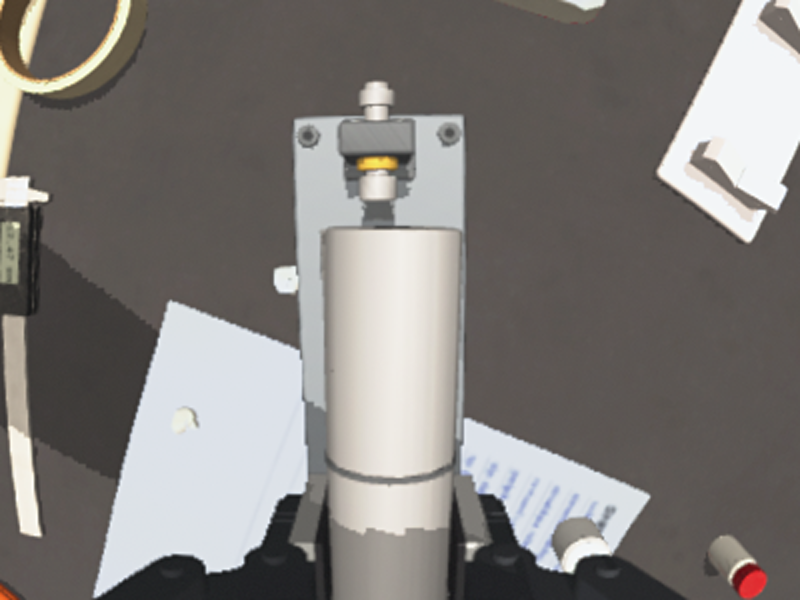

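The wrist view shows the stop screw's end at full-image px (309,99), base-plate corners at (268,58) and (351.5,58), and the held roller's end at about (317,115). The first V-block is hidden under the roller.

Run:
```python
from h import *
z=np.load("w2.npz");i={k:z[k] for k in z.files}
f=lambda u,v:(120+(u-.5)/2,(v-.5)/2)
W=lambda c,h:onz("wrist",f(*c),h,i)
x,M,s=tool();G=lambda p:(M.T@(p-x))*1000
im=cv2.imread("pics/w2.png");g=cv2.cvtColor(im,6).astype(int)
for v in(65,80,100,110,150,180): print(v,"L",g[v,262:276].tolist(),"R",g[v,344:358].tolist())
print("col309",g[78:118,309].tolist())
for v in(86,92,96): print(v,g[v,296:322].tolist())
for v in(56,57,58,59,60,61,62): print(v,g[v,280],g[v,340],end=' ')
print("\neye",i["eye"],"tool x",M[:,0])
print("face",W((378,198),.055),"nut",W((376,83),.055))
```

```text
65 L [89, 88, 88, 85, 102, 162, 198, 163, 146, 140, 124, 108, 109, 126] R [81, 82, 96, 129, 146, 150, 160, 154, 94, 84, 87, 88, 86, 87]
80 L [89, 89, 88, 85, 81, 144, 187, 202, 202, 201, 201, 201, 201, 202] R [202, 202, 203, 202, 202, 202, 201, 172, 124, 89, 87, 88, 90, 89]
100 L [88, 88, 88, 87, 83, 113, 167, 199, 200, 198, 198, 198, 198, 199] R [199, 200, 200, 199, 200, 200, 196, 174, 108, 88, 87, 88, 87, 87]
110 L [89, 88, 88, 86, 88, 114, 160, 195, 199, 198, 198, 198, 197, 198] R [198, 197, 198, 198, 198, 198, 195, 165, 108, 83, 88, 88, 89, 88]
150 L [89, 88, 90, 88, 88, 88, 100, 140, 185, 193, 193, 192, 192, 192] R [182, 175, 172, 167, 152, 128, 152, 162, 115, 90, 88, 89, 88, 89]
180 L [225, 225, 225, 225, 225, 225, 225, 226, 219, 174, 181, 187, 188, 188] R [173, 170, 164, 151, 127, 158, 179, 141, 84, 84, 89, 88, 89, 90]
col309 [116, 172, 203, 217, 216, 210, 161, 220, 234, 217, 234, 239, 239, 238, 238, 237, 236, 236, 237, 237, 236, 188, 121, 95, 95, 94, 95, 96, 95, 94, 96, 108, 120, 125, 112, 68, 117, 220, 227, 227]
86 [95, 95, 95, 93, 93, 89, 87, 145, 181, 200, 211, 225, 239, 234, 225, 215, 197, 164, 105, 92, 93, 95, 96, 95, 97, 96]
92 [126, 125, 119, 125, 153, 178, 192, 205, 217, 226, 233, 237, 239, 238, 234, 229, 223, 214, 205, 191, 175, 144, 118, 124, 126, 124]
96 [125, 123, 117, 124, 152, 179, 199, 215, 223, 227, 229, 234, 238, 237, 232, 226, 220, 214, 201, 183, 167, 138, 114, 124, 125, 124]
56 87 88 57 90 128 58 139 184 59 184 202 60 202 205 61 203 203 62 204 190 
eye [ 0.49319871 -0.10461645  0.31841091] tool x [ 9.7012270e-01  2.4261481e-01 -2.5937297e-05]
face [ 0.48675206 -0.09901578  0.055     ] nut [ 0.47401316 -0.05089839  0.055     ]
```

Run:
```python
from h import *
z=np.load("w2.npz");i={k:z[k] for k in z.files}
W=lambda c,h:onz("wrist",c,h,i)[:2]
L=[W((a,b),.012) for a,b in((266.8,65),(267.,80),(267.4,100),(267.7,110),(269,150))]
Rr=[W((a,b),.012) for a,b in((351.8,65),(351.6,80),(351.5,100),(351.5,110),(351.6,150))]
L=np.array(L);Rr=np.array(Rr);print("widths",np.linalg.norm(L-Rr,axis=1))
for Q in(L,Rr,(L+Rr)/2):
  d=Q[0]-Q[-1];print(np.degrees(np.arctan2(d[1],d[0])),Q.mean(0))
c=((L+Rr)/2).mean(0)
for ang in(104.0,104.25,104.5):
  y=np.array([np.cos(np.radians(ang)),np.sin(np.radians(ang))]);xf=np.array([y[1],-y[0]])
  end=(W((280,57.8),.012)+W((340,57.3),.012))/2
  F=W((308.7,99.3),.050);S=W((308.6,94),.058)
  o=c+y*((end-c)@y-.114)
  x,M,s=tool()
  print(ang,"o",o,"face y",(F-o)@y,"x",(F-c)@xf,(S-c)@xf,"scene o",((np.array([.5065,-.1666])-o)@xf,(np.array([.5065,-.1666])-o)@y),"tcp",(x[:2]-o)@xf,(x[:2]-o)@y)
print("held roller end",W((317,115),.208),"tool",x,M[:,0])
```

```text
widths [0.08286775 0.08256379 0.08239045 0.08233842 0.08269648]
104.5310597093438 [ 0.44667609 -0.10929438]
104.4184742822813 [ 0.52690174 -0.08975295]
104.47486364064308 [ 0.48678891 -0.09952366]
104.0 o [ 0.50390646 -0.16817841] face y 0.07091420540948093 x -5.02102720651213e-05 3.238519013534775e-05 scene o (np.float64(0.002898349388430194), np.float64(0.0009040892928430327)) tcp 0.006218073122338548 -0.008286268676226363
104.25 o [ 0.50420657 -0.16810586] face y 0.0709173086058817 x -4.952174922063897e-05 5.167919443917982e-05 scene o (np.float64(0.002593534053433888), np.float64(0.0008949934573472605)) tcp 0.005873125811708351 -0.008309762007529033
104.5 o [ 0.50450658 -0.1680328 ] face y 0.07092123203462421 x -4.883228355343553e-05 7.097221484564373e-05 scene o (np.float64(0.0022886693412877473), np.float64(0.0008880509781386581)) tcp 0.005528066685228669 -0.00833092673726885
held roller end [ 0.49470136 -0.10720189] tool [ 0.51194446 -0.17471425  0.20022123] [ 9.7012270e-01  2.4261481e-01 -2.5937297e-05]
```

```bash
cat >> h.py <<'E'
O=np.array([.50447,-.16804]);A=np.radians(104.47);Y=np.array([np.cos(A),np.sin(A)]);X=np.array([Y[1],-Y[0]])
def fx(fxm,fym,z): return to([*(O+X*fxm+Y*fym),z],X)
E
python3 -c "
from h import *
print(fx(0,-.009,.075))"
```

```text
(array([-0.56,  0.07, 12.52]), np.float64(-0.0074888598169473575))
```

Call:
apply_moves(series=[{"travel": [-0.56, 0.07, 1], "twist": -0.0075}, {"travel": [-0.56, 0.07, 4], "twist": -0.0075}, {"travel": [-0.56, 0.07, 7], "twist": -0.0075}, {"travel": [-0.56, 0.07, 10], "twist": -0.0075}, {"travel": [-0.56, 0.07, 11.5], "twist": -0.0075}])

```text
clock: 7.25
position: [0.5036, -0.1761, 0.0817]
ee_rot: [-0.002, 0.992, 0.126, -0.003]
force: [-0.2, -0.1, -4.0]
width: 0.027
```

Call:
apply_moves(series=[{"travel": [0, 0, 0.5], "twist": 0}, {"travel": [0, 0, 0.9], "twist": 0}, {"travel": [0, 0, 1.2], "twist": 0}, {"travel": [0, 0, 1.2], "twist": 0}, {"travel": [0, 0, 1.2], "twist": 0}])

```text
clock: 7.75
position: [0.5072, -0.1777, 0.0744]
ee_rot: [0.001, 0.992, 0.125, 0.001]
force: [-0.2, 0.7, -3.0]
width: 0.0267
```

Run:
```python
from h import *
i=cams.camera_info("wrist");im=cams.snapshot("wrist");cv2.imwrite("pics/w3.png",im)
np.savez("w3",eye=i["eye"],rotation=i["rotation"],K=i["K"])
x,M,s=tool();print(x,M[:,0],s["force"],s["torque"],fx(0,-.009,.061))
cv2.imwrite("pics/w3c.png",cv2.resize(im[0:225,160:460],(800,600),interpolation=cv2.INTER_CUBIC))
```

```text
[ 0.50710269 -0.17767366  0.07436847] [0.96851951 0.24893289 0.00154425] [-0.13101849 -0.28914973 -2.77252962] [ 0.0297713  -0.01877462 -0.00308405] (array([-0.02, -0.1 ,  1.34]), np.float64(-0.0009726352788930193))
```

View pics/w3c.png

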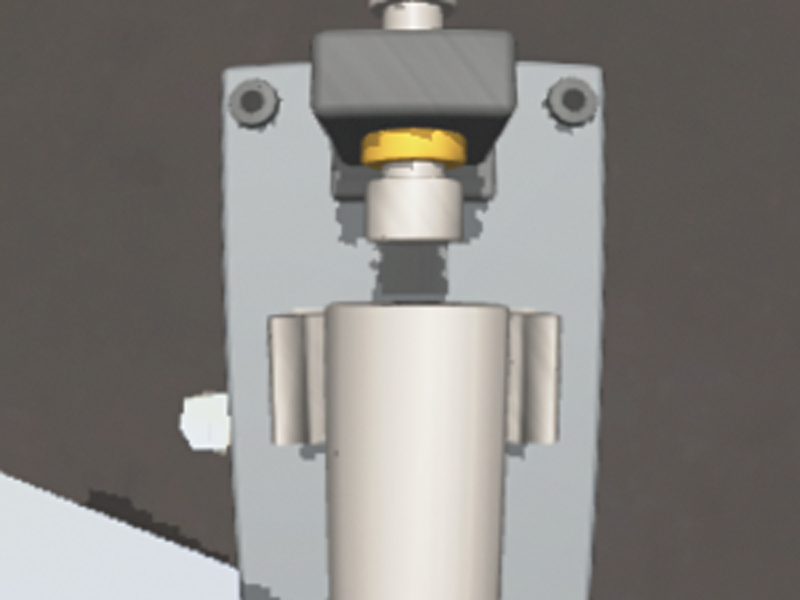

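The wrist view (crop px) has the screw centred at x≈415.5, the V-block at 415 and the roller at 417. The screw end is at row 241 and the roller end at row 303, so the gap is about 10 mm. It is lined up to about 0.3 mm, so I'll lower it.

Call:
apply_moves(series=[{"travel": [-0.02, 0, 0.3], "twist": 0}, {"travel": [-0.02, 0, 0.6], "twist": 0}, {"travel": [-0.02, 0, 0.9], "twist": 0}, {"travel": [-0.02, 0, 1.05], "twist": 0}, {"travel": [-0.02, 0, 1.05], "twist": 0}])

```text
clock: 8.3
position: [0.5067, -0.1774, 0.063]
ee_rot: [0.0, 0.992, 0.125, 0.001]
force: [1.2, -0.1, -0.2]
width: 0.0268
```

Call:
apply_moves(series=[{"travel": [0, 0, 0.05], "twist": 0}, {"travel": [0, 0, 0.1], "twist": 0}, {"travel": [0, 0, 0.1], "twist": 0}])

```text
clock: 8.6
position: [0.5069, -0.1775, 0.0626]
ee_rot: [0.0, 0.992, 0.125, 0.001]
force: [1.0, 2.0, 2.5]
width: 0.0268
```

Call:
apply_moves(series=[{"travel": [0.03, 0, 0.02], "twist": 0}, {"travel": [0.03, 0, 0.04], "twist": 0}, {"travel": [0.03, 0, 0.04], "twist": 0}])

```text
clock: 8.9
position: [0.5071, -0.1775, 0.0625]
ee_rot: [0.0, 0.992, 0.126, 0.0]
force: [-0.7, 2.5, 5.9]
width: 0.0268
```

Run:
```python
from h import *
F=[]
for k in range(6):
  cams.snapshot("wrist");x,M,s=tool();F.append(np.r_[s["force"],s["torque"]])
F=np.mean(F,0);print("tool force",M.T@F[:3],"torque",M.T@F[3:],x,(x[:2]-O)@X,(x[:2]-O)@Y,M[:,2])
```

```text
tool force [ 0.20034497 -2.14604892 -6.55708614] torque [ 0.30706878 -0.01202316 -0.13052231] [ 0.50702687 -0.1774642   0.06242228] 0.00012090781315372097 -0.00976414195567409 [ 9.46188173e-04 -4.85854776e-04 -9.99999434e-01]
```

Call:
apply_moves(series=[{"travel": [0, 0, 0], "twist": 0}, {"travel": [0, 0, 0.03], "twist": 0}, {"travel": [0, 0, 0.03], "twist": 0}], squeeze=20)

```text
clock: 9.5
position: [0.5071, -0.1775, 0.0623]
ee_rot: [0.0, 0.992, 0.126, 0.0]
force: [-2.0, 3.3, 8.0]
width: 0.0266
```

Run:
```python
from h import *
F=[]
for k in range(5):
  cams.snapshot("wrist");x,M,s=tool();F.append(np.r_[s["force"],s["torque"]])
F=np.mean(F,0);print("tool force",M.T@F[:3],"torque",M.T@F[3:],x,s["width"])
```

```text
tool force [ 0.13242861 -2.44291299 -7.16345861] torque [ 0.36869026 -0.07452846 -0.15048027] [ 0.50712363 -0.17748811  0.06233386] 0.026737766971152786
```

Call:
apply_moves(series=[{"travel": [0, 0, -0.05], "twist": 0}, {"travel": [0, 0, -0.08], "twist": 0}])

```text
clock: 9.95
position: [0.5071, -0.1775, 0.0624]
ee_rot: [0.0, 0.992, 0.126, 0.001]
force: [1.6, 0.9, 2.8]
width: 0.0271
```

Call:
apply_moves(series=[{"travel": [0, 0, 0], "twist": 0}, {"travel": [0, 0, 0], "twist": 0}, {"travel": [0, 0, 0], "twist": 0}], claw=2.75)

```text
clock: 10.25
position: [0.5071, -0.1775, 0.0623]
ee_rot: [0.0, 0.992, 0.125, 0.001]
force: [2.5, 1.8, 4.2]
width: 0.0275
```

Call:
apply_moves(series=[{"travel": [0, 0, 0], "twist": 0}, {"travel": [0, 0, 0], "twist": 0}, {"travel": [0, 0, 0], "twist": 0}], claw=2.9)

```text
clock: 10.55
position: [0.5068, -0.1775, 0.0619]
ee_rot: [0.0, 0.992, 0.125, 0.0]
force: [3.8, 0.4, 0.4]
width: 0.0289
```

Call:
apply_moves(series=[{"travel": [0, 0, 0], "twist": 0}, {"travel": [0, 0, 0], "twist": 0}, {"travel": [0, 0, 0], "twist": 0}], claw=3.4)

```text
clock: 10.85
position: [0.5051, -0.1769, 0.061]
ee_rot: [-0.001, 0.992, 0.125, -0.001]
force: [0.4, 0.2, -0.2]
width: 0.0338
```

Run:
```python
from h import *
i=cams.camera_info("wrist");im=cams.snapshot("wrist");cv2.imwrite("pics/w4.png",im)
np.savez("w4",eye=i["eye"],rotation=i["rotation"],K=i["K"])
x,M,s=tool();print(x,(x[:2]-O)@X,(x[:2]-O)@Y,s["force"],s["torque"],s["width"])
cv2.imwrite("pics/w4c.png",cv2.resize(im[0:225,160:460],(800,600),interpolation=cv2.INTER_CUBIC))
```

```text
[ 0.50541006 -0.17702964  0.06123709] -0.001336026887748009 -0.008939375045372903 [ 0.29944886  0.10824925 -0.53926822] [ 0.00448188 -0.06338991 -0.02098048] 0.033849828276929464
```

View pics/w4c.png

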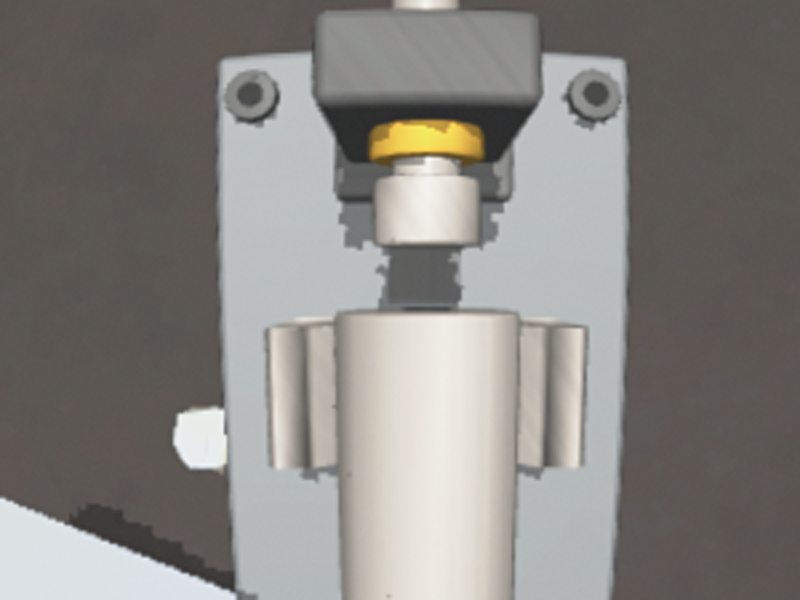

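The roller now lies freely in the V's. In crop px the roller is centred at 428.5, the V at 427 and the screw at 427.5. The gap of 66 px is about 10.1 mm. I'll centre the hand and regrip lightly.

Call:
apply_moves(series=[{"travel": [0.14, 0, 0], "twist": 0}, {"travel": [0.14, 0, 0], "twist": 0}, {"travel": [0.14, 0, 0], "twist": 0}])

```text
clock: 11.2
position: [0.5078, -0.1769, 0.0619]
ee_rot: [-0.0, 0.992, 0.125, -0.0]
force: [0.9, -0.9, -0.2]
width: 0.0338
```

Call:
apply_moves(series=[{"travel": [0, 0, 0], "twist": 0}, {"travel": [0, 0, 0], "twist": 0}, {"travel": [0, 0, 0], "twist": 0}, {"travel": [0, 0, 0], "twist": 0}], claw=2.3, squeeze=22)

```text
clock: 11.6
position: [0.5076, -0.177, 0.062]
ee_rot: [-0.0, 0.992, 0.126, -0.0]
force: [-2.4, -0.4, 1.8]
width: 0.0274
```

```bash
cat >> h.py <<'E'
def favg(n=4):
  F=[]
  for k in range(n):
    cams.snapshot("side");x,M,s=tool();F.append(np.r_[s["force"],s["torque"]])
  F=np.mean(F,0);B=np.c_[np.append(X,0),np.append(Y,0),[0,0,1]]
  print("F fixture xyz",(B.T@F[:3]).round(2),"T",(B.T@F[3:]).round(3),"tcp fixture",((x[:2]-O)@X*1e3).round(2),((x[:2]-O)@Y*1e3).round(2),(x[2]*1e3).round(2),"w",s["width"],"t",s["clock"])
E
python3 -c "
from h import *
favg()"
```

```text
F fixture xyz [-2.6   0.44  2.5 ] T [0.054 0.37  0.042] tcp fixture 0.76 -9.42 62.0 w 0.02706491502376573 t 11.8
```

Call:
apply_moves(series=[{"travel": [-0.06, 0, 0], "twist": 0}, {"travel": [-0.06, -0.1, 0], "twist": 0}, {"travel": [-0.06, -0.2, 0], "twist": 0}, {"travel": [-0.06, -0.3, 0], "twist": 0}, {"travel": [-0.06, -0.4, 0], "twist": 0}])

```text
clock: 12.3
position: [0.5066, -0.1736, 0.062]
ee_rot: [0.0, 0.992, 0.125, 0.001]
force: [-0.4, -3.0, 0.6]
width: 0.0272
```

```bash
python3 -c "
from h import *
favg(3)"
```

```text
F fixture xyz [ 0.05 -3.3  -0.22] T [-0.488  0.052  0.06 ] tcp fixture 0.72 -5.67 62.04 w 0.02699184680296389 t 12.45
```

Call:
apply_moves(series=[{"travel": [0, -0.1, 0], "twist": 0}, {"travel": [0, -0.2, 0], "twist": 0}, {"travel": [0, -0.3, 0], "twist": 0}, {"travel": [0, -0.4, 0], "twist": 0}])

```text
clock: 12.85
position: [0.5055, -0.1693, 0.0621]
ee_rot: [0.0, 0.992, 0.125, 0.0]
force: [2.0, -2.5, -0.2]
width: 0.0273
```

Call:
apply_moves(series=[{"travel": [0, -0.03, 0], "twist": 0}, {"travel": [0, -0.06, 0], "twist": 0}, {"travel": [0, -0.1, 0], "twist": 0}])

```text
clock: 13.15
position: [0.5052, -0.1684, 0.062]
ee_rot: [0.0, 0.992, 0.125, 0.0]
force: [1.9, -3.0, 0.7]
width: 0.0275
```

```bash
python3 -c "
from h import *
favg(3)"
```

```text
F fixture xyz [ 1.37 -3.35  0.22] T [-0.456 -0.242  0.078] tcp fixture 0.66 -0.47 62.04 w 0.02704097048706209 t 13.3
```

Call:
apply_moves(series=[{"travel": [0, -0.03, 0], "twist": 0}, {"travel": [0, -0.06, 0], "twist": 0}, {"travel": [0, -0.08, 0], "twist": 0}, {"travel": [0, -0.08, 0], "twist": 0}])

```text
clock: 13.7
position: [0.5051, -0.1677, 0.0621]
ee_rot: [0.0, 0.992, 0.125, 0.0]
force: [3.6, -2.4, -0.1]
width: 0.0273
```

Call:
apply_moves(series=[{"travel": [0.04, -0.03, 0], "twist": 0}, {"travel": [0.06, -0.05, 0], "twist": 0}, {"travel": [0.06, -0.05, 0], "twist": 0}])

```text
clock: 14.0
position: [0.5051, -0.1677, 0.062]
ee_rot: [0.001, 0.992, 0.126, -0.0]
force: [2.1, -5.5, 1.2]
width: 0.027
```

```bash
python3 -c "
from h import *
favg(3)"
```

```text
F fixture xyz [ 0.49 -5.06  0.79] T [-0.811 -0.058  0.035] tcp fixture 0.7 0.21 62.04 w 0.026986143011308895 t 14.15
```

Call:
apply_moves(series=[{"travel": [0, -0.02, 0], "twist": 0}, {"travel": [0, -0.04, 0], "twist": 0}, {"travel": [0, -0.06, 0], "twist": 0}, {"travel": [0, -0.06, 0], "twist": 0}])

```text
clock: 14.55
position: [0.5051, -0.1676, 0.0621]
ee_rot: [0.001, 0.992, 0.126, -0.0]
force: [2.1, -6.8, 0.1]
width: 0.0273
```

```bash
python3 -c "
from h import *
favg(3)"
```

```text
F fixture xyz [-0.33 -6.72 -0.44] T [-1.08  -0.062  0.044] tcp fixture 0.69 0.25 62.04 w 0.027324011594709995 t 14.7
```

Call:
apply_moves(series=[{"travel": [0, -0.03, 0], "twist": 0}, {"travel": [0, -0.06, 0], "twist": 0}, {"travel": [0, -0.09, 0], "twist": 0}, {"travel": [0, -0.11, 0], "twist": 0}, {"travel": [0, -0.11, 0], "twist": 0}])

```text
clock: 15.2
position: [0.5051, -0.1675, 0.0621]
ee_rot: [0.002, 0.992, 0.126, 0.0]
force: [2.2, -10.1, -2.5]
width: 0.0278
```

```bash
python3 -c "
from h import *
favg(4)"
```

```text
F fixture xyz [-0.2  -9.83 -2.13] T [-1.511  0.029  0.022] tcp fixture 0.71 0.32 62.07 w 0.027508555776736665 t 15.4
```

Call:
apply_moves(series=[{"travel": [0, 0, 0.03], "twist": 0}, {"travel": [0, 0, 0.05], "twist": 0}, {"travel": [0, 0, 0.05], "twist": 0}, {"travel": [0, 0, 0.05], "twist": 0}, {"travel": [0, 0, 0.05], "twist": 0}])

```text
clock: 15.9
position: [0.5051, -0.1676, 0.0621]
ee_rot: [0.002, 0.992, 0.126, 0.0]
force: [0.9, -9.5, 0.2]
width: 0.0271
```

```bash
python3 -c "
from h import *
favg(6)"
```

```text
F fixture xyz [-0.91 -9.37  1.14] T [-1.372  0.179  0.027] tcp fixture 0.75 0.29 62.05 w 0.027215013823942487 t 16.2
```

Call:
apply_moves(series=[{"travel": [0, -0.03, 0], "twist": 0}, {"travel": [0, -0.03, 0], "twist": 0}, {"travel": [0, -0.03, 0], "twist": 0}, {"travel": [0, -0.03, 0], "twist": 0}, {"travel": [0, -0.03, 0], "twist": 0}])

```text
clock: 16.7
position: [0.5051, -0.1675, 0.062]
ee_rot: [0.002, 0.992, 0.126, 0.0]
force: [1.3, -10.0, -0.8]
width: 0.0274
```

Call:
apply_moves(series=[{"travel": [0, 0, 0], "twist": 0}, {"travel": [0, 0, 0], "twist": 0}, {"travel": [0, 0, 0], "twist": 0}, {"travel": [0, 0, 0], "twist": 0}], claw=3.6)

```text
clock: 17.1
position: [0.5038, -0.1641, 0.0608]
ee_rot: [-0.001, 0.992, 0.126, -0.001]
force: [-0.9, -0.8, 0.2]
width: 0.0361
```

Run:
```python
from h import *
favg(3)
im=cams.snapshot("wrist");cv2.imwrite("pics/w5.png",im)
cv2.imwrite("pics/w5c.png",cv2.resize(im[0:225,160:460],(800,600),interpolation=cv2.INTER_CUBIC))
```

```text
F fixture xyz [-0.13  0.28 -0.45] T [0.    0.019 0.004] tcp fixture 0.85 3.35 61.19 w 0.03572782091326147 t 17.25
```

View pics/w5c.png

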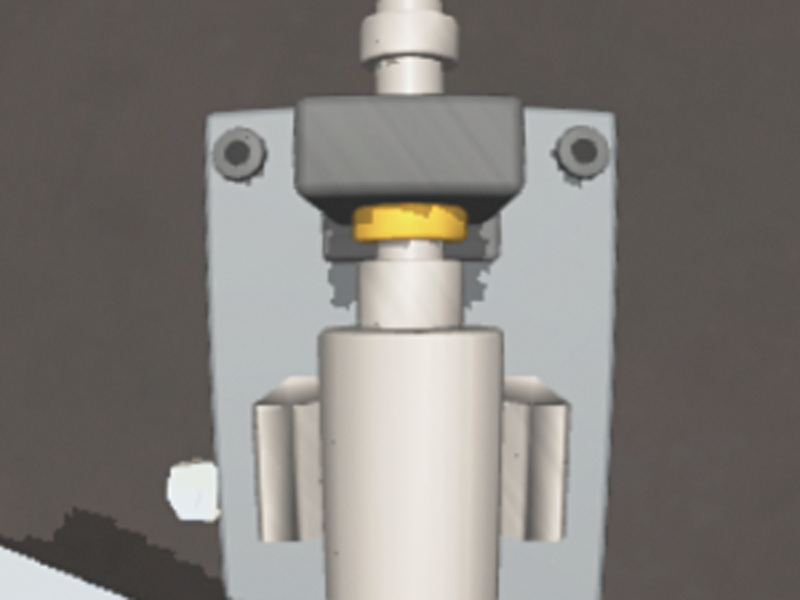

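The roller's end face is on the screw (contact line at crop row 328) and the hand carries no force. I'll open, rise and move above the handle.

Call:
apply_moves(series=[{"travel": [0, 0, 0], "twist": 0}, {"travel": [0, 0, 0], "twist": 0}, {"travel": [0, 0, 0], "twist": 0}, {"travel": [0, 0, -1], "twist": 0}, {"travel": [0, 0, -3], "twist": 0}], claw=6)

```text
clock: 17.8
position: [0.5032, -0.1643, 0.0905]
ee_rot: [-0.001, 0.992, 0.125, -0.002]
force: [-0.0, -0.2, -0.8]
width: 0.0595
```

Call:
apply_moves(series=[{"travel": [0, 0, -4], "twist": 0}, {"travel": [0, 0, -8], "twist": 0}, {"travel": [0, 0, -12], "twist": 0}, {"travel": [0, 0, -15.5], "twist": 0}, {"travel": [0, 0, -15.5], "twist": 0}])

```text
clock: 18.3
position: [0.5084, -0.1667, 0.2544]
ee_rot: [0.004, 0.992, 0.125, 0.006]
force: [0.9, -0.6, 1.3]
width: 0.0598
```

Call:
apply_moves(series=[{"travel": [0, 4, 0], "twist": 0}, {"travel": [0, 8, 0], "twist": 0}, {"travel": [0, 12, 0], "twist": 0}, {"travel": [0, 14, 0], "twist": 0}, {"travel": [0, 14, 0], "twist": 0}])

```text
clock: 18.8
position: [0.5394, -0.3031, 0.246]
ee_rot: [0.0, 0.992, 0.124, -0.0]
force: [-0.3, -0.2, -0.3]
width: 0.0598
```

Run:
```python
from h import *
favg(2)
i=cams.camera_info("wrist");im=cams.snapshot("wrist");cv2.imwrite("pics/w6.png",im)
np.savez("w6",eye=i["eye"],rotation=i["rotation"],K=i["K"])
print([(d["rect"],d["confidence"]) for d in cams.outline_of("clamp_handle","wrist")[:2]])
P=lambda y,z:proj("wrist",[*(O+Y*y),z],i)
print("pred grip,tip,inner,pivot",[np.round(P(-.142-q*np.cos(np.radians(74)),.062+q*np.sin(np.radians(74))),1) for q in(.078,.106,.052,0)])
print(fx(0,-.1635,.143))
```

```text
F fixture xyz [ 0.26  0.33 -0.36] T [-0.015 -0.05   0.008] tcp fixture 0.41 -136.62 245.72 w 0.059905954212682216 t 18.9
[([304.0, 158.6, 328.4, 263.4], 0.63)]
pred grip,tip,inner,pivot [array([314.8, 235.6]), array([314.8, 260. ]), array([314.8, 216.5]), array([314.8, 186. ])]
(array([-0.06,  2.79, 10.29]), np.float64(-0.0003073726926472453))
```

View pics/w6.png

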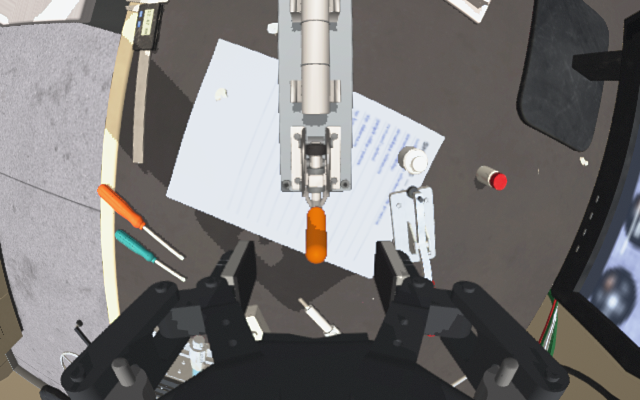

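The orange grip shows from (316,207) to (316,263), against a prediction of (315,216) to (315,260). That agrees well, so I'll descend onto it and close lightly.

Call:
apply_moves(series=[{"travel": [0, 2.8, 0], "twist": 0}, {"travel": [0, 2.8, 3.5], "twist": 0}, {"travel": [0, 2.8, 7], "twist": 0}, {"travel": [0, 2.8, 9.5], "twist": 0}, {"travel": [0, 2.8, 10.3], "twist": 0}])

```text
clock: 19.5
position: [0.5443, -0.3247, 0.1395]
ee_rot: [-0.003, 0.992, 0.126, -0.003]
force: [0.5, 0.0, 0.0]
width: 0.0601
```

Call:
apply_moves(series=[{"travel": [0, 0, 0], "twist": 0}, {"travel": [0, 0, 0], "twist": 0}])

```text
clock: 19.7
position: [0.5475, -0.3278, 0.1451]
ee_rot: [0.001, 0.992, 0.126, 0.001]
force: [0.3, -0.2, -1.1]
width: 0.0599
```

Call:
apply_moves(series=[{"travel": [0, 0, 0], "twist": 0}, {"travel": [0, 0, 0], "twist": 0}, {"travel": [0, 0, 0], "twist": 0}, {"travel": [0, 0, 0], "twist": 0}, {"travel": [0, 0, 0], "twist": 0}], claw=1.4, squeeze=20)

```text
clock: 20.2
position: [0.5471, -0.3282, 0.1448]
ee_rot: [0.001, 0.992, 0.125, 0.001]
force: [-0.0, 1.0, 4.5]
width: 0.0165
```

```bash
python3 -c "
from h import *
favg(2)"
```

```text
F fixture xyz [-0.34  0.71  5.14] T [0.125 0.212 0.026] tcp fixture 1.26 -165.82 144.79 w 0.017000799477940316 t 20.3
```

Call:
apply_moves(series=[{"travel": [0, 0.4, 0.13], "twist": 0}, {"travel": [0, 0.77, 0.27], "twist": 0}, {"travel": [0, 1.15, 0.44], "twist": 0}, {"travel": [0, 1.51, 0.61], "twist": 0}, {"travel": [0, 1.51, 0.61], "twist": 0}])

```text
clock: 20.8
position: [0.5508, -0.3425, 0.1382]
ee_rot: [-0.0, 0.992, 0.125, 0.001]
force: [0.2, 0.4, 4.6]
width: 0.0163
```

```bash
python3 -c "
from h import *
favg(2)"
```

```text
F fixture xyz [0.72 0.55 5.23] T [ 0.391  0.041 -0.012] tcp fixture 1.3 -180.5 138.2 w 0.01622795940521226 t 20.9
```

Call:
apply_moves(series=[{"travel": [0, 0.7, 0.42], "twist": 0}, {"travel": [0, 1.35, 0.91], "twist": 0}, {"travel": [0, 1.95, 1.47], "twist": 0}, {"travel": [0, 2.49, 2.09], "twist": 0}, {"travel": [0, 2.49, 2.09], "twist": 0}])

```text
clock: 21.4
position: [0.5574, -0.3676, 0.1164]
ee_rot: [0.001, 0.992, 0.125, 0.001]
force: [2.5, -0.9, 3.5]
width: 0.0166
```

Call:
apply_moves(series=[{"travel": [0, 0.46, 0.66], "twist": 0}, {"travel": [0, 0.86, 1.38], "twist": 0}, {"travel": [0, 1.05, 1.75], "twist": 0}, {"travel": [0, 1.18, 2.13], "twist": 0}, {"travel": [0, 1.18, 2.13], "twist": 0}])

```text
clock: 21.9
position: [0.5604, -0.379, 0.0954]
ee_rot: [0.001, 0.992, 0.125, 0.001]
force: [3.8, -3.6, 1.9]
width: 0.0164
```

```bash
python3 -c "
from h import *
favg(2)"
```

```text
F fixture xyz [ 3.07 -4.64  1.47] T [-0.491 -0.354  0.062] tcp fixture 1.4 -218.17 95.51 w 0.01648446173799076 t 22.0
```

Call:
apply_moves(series=[{"travel": [0.04, 0.13, 0.4], "twist": 0}, {"travel": [0.04, 0.24, 0.78], "twist": 0}, {"travel": [0.04, 0.33, 1.2], "twist": 0}, {"travel": [0.04, 0.4, 1.6], "twist": 0}, {"travel": [0.04, 0.4, 1.8], "twist": 0}])

```text
clock: 22.5
position: [0.5615, -0.383, 0.0779]
ee_rot: [0.002, 0.992, 0.125, 0.001]
force: [1.8, -4.7, 5.4]
width: 0.0161
```

```bash
python3 -c "
from h import *
favg(2)"
```

```text
F fixture xyz [ 0.64 -5.34  3.5 ] T [-0.568 -0.175  0.009] tcp fixture 1.46 -222.44 77.66 w 0.01603669052465249 t 22.6
```

Call:
apply_moves(series=[{"travel": [0, 0, 0.1], "twist": 0}, {"travel": [0, 0, 0.2], "twist": 0}, {"travel": [0, 0, 0.2], "twist": 0}])

```text
clock: 22.9
position: [0.5615, -0.3832, 0.0759]
ee_rot: [0.002, 0.992, 0.125, 0.001]
force: [2.2, -5.1, 4.5]
width: 0.0163
```

```bash
python3 -c "
from h import *
favg(3)"
```

```text
F fixture xyz [ 1.32 -5.47  4.13] T [-0.629 -0.147  0.018] tcp fixture 1.45 -222.56 75.93 w 0.016757081020359995 t 23.05
```

Call:
apply_moves(series=[{"travel": [0, 0, 0.1], "twist": 0}, {"travel": [0, 0, 0.2], "twist": 0}, {"travel": [0, 0, 0.3], "twist": 0}, {"travel": [0, 0, 0.3], "twist": 0}])

```text
clock: 23.45
position: [0.5615, -0.3833, 0.0727]
ee_rot: [0.002, 0.992, 0.125, 0.001]
force: [4.0, -5.1, 2.8]
width: 0.0162
```

Run:
```python
from h import *
favg(3)
im=cams.snapshot("wrist");cv2.imwrite("pics/w7.png",im)
```

```text
F fixture xyz [ 1.86 -6.47  3.17] T [-0.731 -0.179  0.033] tcp fixture 1.47 -222.7 72.71 w 0.016215754237452647 t 23.6
```

View pics/w7.png

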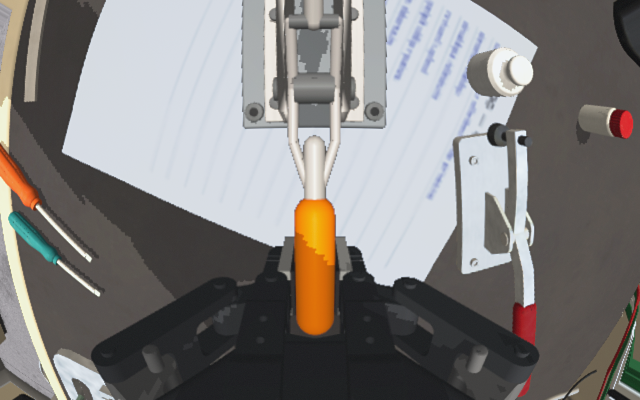

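The handle is almost horizontal, but the downward force isn't rising, so the pads may be sliding on the bar. I'll check the angle numerically.

Run:
```python
from h import *
i=cams.camera_info("wrist");print(i["eye"],(np.array(i["eye"])[:2]-O)@Y)
im=cv2.imread("pics/w7.png")
m=(im[...,2]>180)&(im[...,0]<60)&(im[...,1]>60)&(im[...,1]<190);m[:,:280]=0;m[:,350:]=0
v,u=np.nonzero(m);print("orange rows",v.min(),v.max());
for row in(210,240,270,300,320): q=u[v==row];print(row,q.min(),q.max(),end='; ')
print()
for a in(5,8,11,14,18,22):
  c,s=np.cos(np.radians(a)),np.sin(np.radians(a))
  def pt(q,side=0,up=0): return proj("wrist",[*(O+X*(.001+side)+Y*(-.142-q*c+up*-s*-1)),.062+q*s+up*c],i)
  print(a,"inner",np.round(pt(.052,0,.0085),1),"outer",np.round(pt(.106,0,0),1),"width at grip",np.round(pt(.078,.0085)[0]-pt(.078,-.0085)[0],1),"row",np.round(pt(.078)[1],1))
```

```text
[ 0.54264137 -0.31208339  0.19075907] -0.14901213216865883
orange rows 199 333
210 296 333; 240 298 334; 270 298 330; 300 299 330; 320 299 329; 
5 inner [314.4 218.2] outer [314.5 319.2] width at grip 37.6 row 268.3
8 inner [314.4 218.8] outer [314.6 325.4] width at grip 38.7 row 271.9
11 inner [314.4 219.1] outer [314.6 331.5] width at grip 39.8 row 275.4
14 inner [314.5 219. ] outer [314.6 337.5] width at grip 41.0 row 278.6
18 inner [314.5 218.2] outer [314.6 345.2] width at grip 42.8 row 282.3
22 inner [314.5 216.7] outer [314.6 352.6] width at grip 44.8 row 285.4
```

Call:
apply_moves(series=[{"travel": [0, 0, 0], "twist": 0}, {"travel": [0, 0, 0], "twist": 0}, {"travel": [0, 0, 0], "twist": 0}, {"travel": [0, 0, 0], "twist": 0}], claw=4.5)

```text
clock: 24.05
position: [0.5599, -0.3806, 0.0708]
ee_rot: [-0.001, 0.992, 0.126, -0.001]
force: [0.8, 0.1, 0.4]
width: 0.045
```

Call:
apply_moves(series=[{"travel": [0, 0, -2], "twist": 0}, {"travel": [0, 0, -4], "twist": 0}, {"travel": [0, 0, -6], "twist": 0}, {"travel": [0, 0, -6.5], "twist": 0}, {"travel": [0, 0, -6.5], "twist": 0}])

```text
clock: 24.55
position: [0.5613, -0.3819, 0.1381]
ee_rot: [0.001, 0.992, 0.125, 0.001]
force: [0.0, -0.2, 0.5]
width: 0.0449
```

Call:
apply_moves(series=[{"travel": [0, 0, 0], "twist": 0}, {"travel": [0, 0, 0], "twist": 0}, {"travel": [0, 0, 0], "twist": 0}, {"travel": [0, 0, 0], "twist": 0}, {"travel": [0, 0, 0], "twist": 0}], claw=0)

```text
clock: 25.05
position: [0.5606, -0.3815, 0.1366]
ee_rot: [-0.0, 0.992, 0.125, -0.0]
force: [0.2, -0.4, 0.4]
width: -0.0001
```

Run:
```python
from h import *
favg(2)
im=cams.snapshot("wrist");cv2.imwrite("pics/w8.png",im)
i=cams.camera_info("wrist")
m=(im[...,2]>180)&(im[...,0]<60)&(im[...,1]>60)&(im[...,1]<190);m[:,:280]=0;m[:,350:]=0
v,u=np.nonzero(m);print("orange rows",v.min(),v.max())
for a in(5,8,11,14,18,22):
  c,s=np.cos(np.radians(a)),np.sin(np.radians(a))
  print(a,[np.round(proj("wrist",[*(O+X*.001+Y*(-.142-q*c)),.062+q*s],i)[1],1) for q in(.052,.106)])
```

```text
F fixture xyz [ 0.24 -0.25  0.23] T [-0.008  0.046  0.036] tcp fixture 1.11 -220.9 136.91 w 0.0002931069722853802 t 25.15
orange rows 171 236
5 [np.float64(180.9), np.float64(260.7)]
8 [np.float64(181.5), np.float64(263.9)]
11 [np.float64(181.8), np.float64(266.8)]
14 [np.float64(181.9), np.float64(269.4)]
18 [np.float64(181.7), np.float64(272.4)]
22 [np.float64(181.0), np.float64(274.7)]
```

Call:
apply_moves(series=[{"travel": [0, 0, 0.8], "twist": 0}, {"travel": [0, 0, 1.6], "twist": 0}, {"travel": [0, 0, 2.0], "twist": 0}, {"travel": [0, 0, 2.2], "twist": 0}, {"travel": [0, 0, 2.4], "twist": 0}])

```text
clock: 25.7
position: [0.5606, -0.3816, 0.1125]
ee_rot: [-0.0, 0.992, 0.125, -0.0]
force: [1.1, -0.8, 0.2]
width: 0.0
```

Call:
apply_moves(series=[{"travel": [0, 0, 0.15], "twist": 0}, {"travel": [0, 0, 0.3], "twist": 0}, {"travel": [0, 0, 0.3], "twist": 0}])

```text
clock: 26.0
position: [0.5608, -0.3817, 0.1101]
ee_rot: [-0.0, 0.992, 0.125, 0.0]
force: [0.0, -0.4, 0.5]
width: 0.0001
```

Call:
apply_moves(series=[{"travel": [0, 0, 0.15], "twist": 0}, {"travel": [0, 0, 0.3], "twist": 0}, {"travel": [0, 0, 0.3], "twist": 0}])

```text
clock: 26.3
position: [0.561, -0.3819, 0.1076]
ee_rot: [0.0, 0.992, 0.125, 0.0]
force: [-0.2, 0.4, 1.7]
width: 0.0
```

Call:
apply_moves(series=[{"travel": [0, 0, 0.15], "twist": 0}, {"travel": [0, 0, 0.3], "twist": 0}, {"travel": [0, 0, 0.3], "twist": 0}])

```text
clock: 26.6
position: [0.5612, -0.382, 0.107]
ee_rot: [0.0, 0.992, 0.125, 0.0]
force: [-4.1, 2.6, 10.1]
width: 0.0001
```

```bash
python3 -c "
from h import *
favg(3)"
```

```text
F fixture xyz [-2.96  3.76 10.8 ] T [ 0.603  0.498 -0.006] tcp fixture 1.5 -221.33 107.02 w -0.0003931183689664231 t 26.75
```

Firm contact came at TCP z=107.0 mm, so the bar top is at 82.0 mm. A handle locked at 8° would give 81.7 mm, and a stiff 10.8 N reaction confirms it. I'll back away and take a last look.

Call:
apply_moves(series=[{"travel": [0, 0, -2], "twist": 0}, {"travel": [0, 0, -6], "twist": 0}, {"travel": [0, 0, -10], "twist": 0}, {"travel": [0, 0, -14], "twist": 0}, {"travel": [0, 0, -16], "twist": 0}])

```text
clock: 27.25
position: [0.5622, -0.3828, 0.2692]
ee_rot: [0.003, 0.992, 0.125, 0.002]
force: [1.0, -0.6, 0.3]
width: -0.0
```

Call:
apply_moves(series=[{"travel": [0, -4, 0], "twist": 0}, {"travel": [0, -8, 0], "twist": 0}, {"travel": [0, -12, 0], "twist": 0}, {"travel": [0, -13, 0], "twist": 0}, {"travel": [0, -13, 0], "twist": 0}])

```text
clock: 27.75
position: [0.5282, -0.2544, 0.264]
ee_rot: [0.0, 0.992, 0.126, -0.0]
force: [0.0, -0.5, 0.6]
width: 0.0004
```

Run:
```python
from h import *
favg(1)
i=cams.camera_info("wrist");im=cams.snapshot("wrist");cv2.imwrite("pics/w9.png",im)
cv2.imwrite("pics/w9c.png",cv2.resize(im[0:300,120:520],(800,600),interpolation=cv2.INTER_CUBIC))
```

```text
F fixture xyz [-0.44 -0.52 -0.31] T [ 0.001  0.055 -0.044] tcp fixture 1.46 -90.99 264.24 w -0.00025623129573613344 t 27.8
```

View pics/w9c.png

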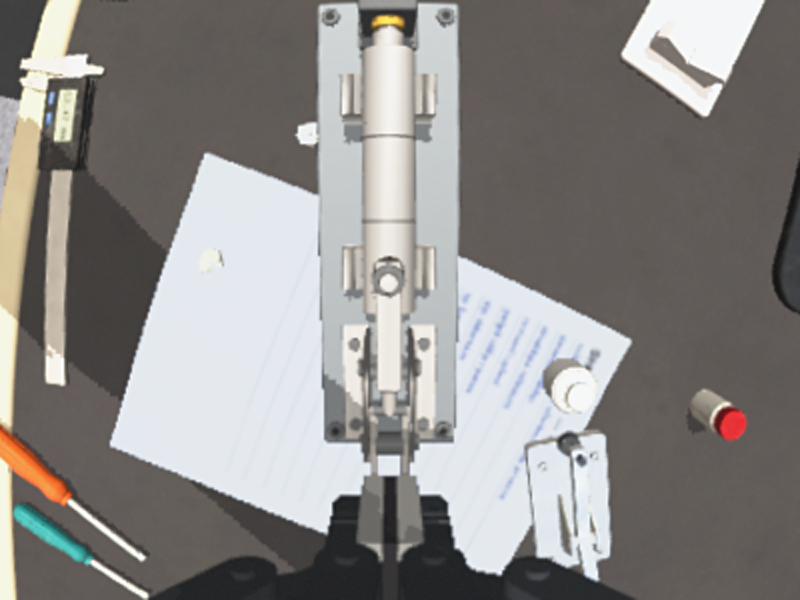

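Call:
apply_moves(series=[{"travel": [0, -4, 0], "twist": 0}, {"travel": [0, -7, 3], "twist": 0}, {"travel": [0, -9, 6], "twist": 0}, {"travel": [0, -9, 9], "twist": 0}, {"travel": [0, -9, 9], "twist": 0}])

```text
clock: 28.35
position: [0.5031, -0.1679, 0.1693]
ee_rot: [-0.002, 0.992, 0.125, -0.004]
force: [-0.2, 0.4, -1.2]
width: -0.0001
```

Run:
```python
from h import *
favg(1)
i=cams.camera_info("wrist");im=cams.snapshot("wrist");cv2.imwrite("pics/w10.png",im)
p=[proj("wrist",[*(O+Y*.0705+X*s),.055],i) for s in(-.008,0,.0008,.009)];print(np.round(p,1))
g=cv2.cvtColor(im,6).astype(int);u,v=map(int,p[1])
print(g[v-20:v+14,u-4:u+5].mean(1).round().tolist())
q=cv2.cvtColor(cv2.imread("pics/w5.png"),6).astype(int)
print("at release",q[105:137,310:318].mean(1).round().tolist())
```

```text
F fixture xyz [-0.22 -1.11 -0.02] T [-0.056 -0.017  0.035] tcp fixture 0.15 -0.99 171.97 w 3.4781238695482126e-05 t 28.4
[[304.8 109.5]
 [315.5 109.5]
 [316.5 109.5]
 [327.5 109.5]]
[213.0, 213.0, 207.0, 186.0, 165.0, 200.0, 216.0, 203.0, 229.0, 232.0, 232.0, 231.0, 231.0, 231.0, 230.0, 230.0, 229.0, 229.0, 229.0, 228.0, 194.0, 195.0, 227.0, 232.0, 232.0, 231.0, 232.0, 231.0, 232.0, 232.0, 232.0, 232.0, 232.0, 232.0]
at release [235.0, 234.0, 234.0, 234.0, 234.0, 233.0, 233.0, 232.0, 232.0, 231.0, 231.0, 230.0, 230.0, 229.0, 228.0, 228.0, 227.0, 218.0, 150.0, 125.0, 194.0, 232.0, 231.0, 230.0, 230.0, 230.0, 230.0, 230.0, 230.0, 230.0, 230.0, 230.0]
```

The joint between roller and screw is only a thin shade line, with no dark gap, so the roller is still on the stop. The hand is clear, so I'll hand in.

```bash
python3 -c "
from plant import workorder
print(workorder.sign_off())"
```

```text
the job is handed in; nothing more can be done
None
```

The roller is set up for inspection: it lies in both V's with its end face on the stop and the clamp locked over it. I handed the job in at about 28.5 s of the 67 s allowed.

- **Loading:** I lowered the roller into the V's with about 10 mm of clearance to the stop. Contact force stayed below about 12 N including its weight. Before release it was resting on the stop-side V only, so I eased the grip open in small steps to let it bed down.
- **Push on the stop:** Sliding took about 3.3 N. I held it on the stop for over a second at 9.4–10 N in total. Taking off the friction, that is about 6–8 N on the stop. I then let go without pulling back.
- **Clamp:** I swung the handle down in a light grip, but the pads slipped on the bar near the end and the camera reading of the angle was unclear (8–12°). I pressed on the bar from above with the closed fingers to check. It stopped firmly at 82.0 mm against 81.7 mm expected for the locked position, with a reaction of about 11 N.

**Last checks:** The final wrist picture shows the rubber tip on the roller over the clamp-side V. The joint at the stop shows no visible gap, the hand is clear of everything, and the bystanders in view look undisturbed. I did not measure the seating on the clamp-side V separately. I judged it from the roller being centred over the V and from the near-zero force after release.

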